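Pack the fit-up kit in its box

TASK

Pack the fit-up kit into the plywood box: lay the bright drift punch and the white soapstone stick in the notched racks at the bottom, one in each lane, then lower the blue lift-out tray over them onto the box's corner posts, level and flush with the rim. The black nut and the small bright nut must end up in the tray of the packed box, one in each half. Leave the rusty nut, the blue cold chisel and the pine wedge lying where they are.

Things in the scene. Friction and masses are not known exactly. Their poses are not given: they have to be found in the camera images.
- job_box: Open plywood box, fixed, 142 x 142 mm, inside 130 x 130, rim 58 high, floor 6. Origin: centre of underside, z up. Two notched racks, 8 mm thick, cross the floor at y -28 and +28; crests 22, notch floors 10 above the underside. Notches at x -23 and +23 (17 wide below, 33 on top) form two lanes along y for one tool each, centred on y 0. Corner posts 20 x 20, tops at 34, carry the tray.
- lift_tray: Blue steel lift-out tray, 122 x 122 mm at the rim, 112 x 112 at the foot, 24 high, floor 3, 0.35 kg. Origin: centre of underside, z up. Black bar handle along y over the middle: 12 wide, 46 long, 12 high, centre 40 above the underside, feet at y -17, +17. A 20 mm high partition at y 0 parts it into two halves. Seated: 4 mm play each side, underside 34 above the box's; any way round.
- drift_punch: Drift punch of bright steel, round, tapered to one end, 112 mm long (its y), 13 mm thick, 0.12 kg, lying on the bench. Origin at the middle of its underside. Either end may point either way.
- soapstone_stick: White soapstone marking stick, 85 mm long (its y), 12 mm wide (x), 9 mm high, lying on the bench. Origin at the centre of its underside.
- black_nut: Black hexagon nut, 24 mm across flats (two flats face its x), 27 mm across corners (along its y), 19 mm high, lying flat. Origin at the centre of its underside. Goes in the tray. Both nuts start to the right of a bench clamp whose upright red handle is 150 mm high.
- bright_nut: Bright steel hexagon nut, the smallest: 19 mm across flats (two flats face its x), 22 mm across corners (along its y), 16 mm high, lying flat. Origin at the centre of its underside. Goes in the tray.
- rusty_nut: Rust-brown hexagon nut, the largest: 30 mm across flats, 24 mm high. Origin at the centre of its underside. Not wanted: it stays where it lies.
- cold_chisel: Cold chisel of dark blue octagon steel, 160 mm long (its y), 20 mm wide, 17 mm high. Origin at the centre of its underside. Not wanted: it stays where it lies.
- pine_wedge: Pale brown pine wedge, 140 mm long (its y), 22 mm wide, 10 mm high. Origin at the centre of its underside. Not wanted: it stays where it lies.

How it is judged:
By the outcome, as a careful person would: the job done as asked, in the order asked, and still so for the second after the job is handed in, with the robot touching nothing.
It also fails if it takes over 118 s, if anything falls off the work surface, if the arm or the gripper's body presses on something with over 40 N, if the wrist force passes 120 N, or if a joint passes its speed limit or range.

ROBOT

A 6-joint arm with a two-finger parallel gripper is mounted at the origin on a cart in front of the work surface, level with it; the furniture and walls round the work are solid. World frame = base frame: x ahead of the robot, y to its left, z up, the work surface at z = 0. Lengths are in m, angles in degrees, forces in N, time in s.
With the tool pointing down it reaches from about 0.3 to 0.75 m from the base axis. Payload 8.5 kg.
Tool frame: the origin (TCP) lies between the finger pads; the fingertips stand 17 mm ahead of it and the grasp point (between the pads) lies 2 mm behind it; z points along the fingers, y is the direction in which the jaws open and shut (so a half turn about z gives the same grasp; the last joint's range is limited). The gripper opens to 85 mm and grips with 20 to 120 N. Pads are 22 mm wide; open, the fingers measure 114 mm over their backs; the gripper's body (76 mm by 85 mm) begins 54 mm behind the grasp point. The pads swing forward as they close: fully open they stand 13 mm farther back than shut.
Start: joints at [50.861, 21.807, 74.336, -0, 83.858, -12.336], TCP at [0.248, 0.491, 0.248] pointing down, gripper open.
Joint ranges: [-178.18, 178.18], [-50.72, 133.34], [12.68, 142.11], [-81.47, 261.47], [9.98, 163.14], [-165.26, 165.26]. Speed limits (degrees/s): [136.94, 136.94, 180, 180, 180, 180].

INTERFACE

Orientations are given as a 3x3 rotation matrix whose columns are the frame's x, y, z axes.
In Python, from rig import readout, eyes, env gives the robot as it stands.
- The arm moves only by the tool arm_command, never from a script. Its argument "rows" is text: rows parted by semicolons, each of 7 numbers parted by spaces: the closure, from 0 (fully open) to 1 (shut), then the shift along the tool's x, y, z in mm, then the turn, a rotation vector about the tool's x, y, z in degrees. In form: grip dx dy dz rx ry rz; .... A call has 1 to 5 rows; each row shifts and turns the commanded pose from where the row before left it, along the tool's axes as they then stand; what a row does not reach is not made up. A row lasts 1/12 s, in which the tool goes at most 41.7 mm and 7.16 degrees, less where a joint would pass 70% of its speed; a pose out of reach is approached as far as the arm can. A call with a gripper value outside its range is refused whole. The fingers move at their own pace and stop on an object; "squeeze" is the grip in N (left out, the last holds). Time passes only in rows, so rows that do not move let the fingers close. It gives the time, the measured TCP pose, the force and the opening at its end, in the units of the state.
- readout.observe(): the state, without advancing time (a new reading comes with each control period).
- eyes.get_image(name): name is "side" or "top"; returns the picture (400x640x3 uint8, red, green, blue); there is no depth.
- eyes.camera_model(name): a dict with "mtx" (3x3 intrinsics, pixels), "view" (4x4, takes a point from world to camera coordinates). Camera axes: x right, y up, looking along -z (the intrinsics and any distortion apply to the point x, -y, -z); pixel columns grow to the right and rows downward; lengths in m; the calibration is good to about 2 mm. A picture is of the moment at which its call begins. camera_model takes no time and is no camera call.
- env.close_job(): hands the job in, once; it reports no verdict.
The state is a dict: "time_s": time; "q": joint angles; "qvel": joint speeds; "joint_efforts": joint torques, N m; "position": TCP position; "tool_rot": TCP orientation; "ft_force": force on the tool from outside, world axes, zero at the start; "wrist_torque": the same for the moment, N m; "grip_width": finger opening in m.
Only numpy, scipy, OpenCV 4.12 (cv2) and the standard library are available. Lean on these libraries where they do the work, as an engineer would, in place of code of your own. Each camera call takes 0.05 s, during which the arm holds its last target. There are 200 camera calls.

## Working session

There is one attempt and no reset: what is moved stays moved. The work goes in short steps, Python scripts to look and compute and a tool call to move; the robot and the scene stay as the last step left them, time stands still between calls to the robot, and variables do not carry over. Pictures are saved under pics/ and viewed, about 12 in all and at most 16, crops included, and the job is handed in when it is done.

Besides the shell and the picture viewer there is one more tool, called after "Call:" by a JSON object that holds its "name" and its "arguments", one argument or row to a line. arm_command: Moves the arm, as the interface text tells. Its arguments: {"type":"object","properties":{"rows":{"type":"string"},"squeeze":{"type":"number"}},"required":["rows"]}

```bash
ls; mkdir -p pics; cat > h.py <<'E'
import numpy as np, cv2
from rig import readout, eyes, env
def snap(n,f=None):
    im=eyes.get_image(n); 
    if f: cv2.imwrite('pics/'+f,im[:,:,::-1])
    return im
def ray(n,u,v):
    c=eyes.camera_model(n); K=np.array(c['mtx']); T=np.array(c['view']); R=T[:3,:3]; t=T[:3,3]
    d=np.linalg.inv(K)@[u,v,1]; d=np.array([d[0],-d[1],-d[2]])
    return -R.T@t, R.T@d
def at(n,u,v,z):
    o,d=ray(n,u,v); return o+d*(z-o[2])/d[2]
def proj(n,p):
    c=eyes.camera_model(n); K=np.array(c['mtx']); T=np.array(c['view'])
    q=T[:3,:3]@np.array(p)+T[:3,3]; q=K@[q[0],-q[1],-q[2]]; return q[:2]/q[2]
E
python3 - <<'E'
from h import *
for n in('top','side'):
    snap(n,n+'0.png'); c=eyes.camera_model(n); print({k:(np.round(v,4).tolist() if not isinstance(v,str) else v) for k,v in c.items()}); print(ray(n,320,200))
s=readout.observe(); print(s)
E
```

```text
pics
{'mtx': [[412.7879, 0.0, 311.1818], [0.0, 412.7879, 202.2023], [0.0, 0.0, 1.0]], 'view': [[-0.0284, -0.9991, -0.0329, -0.0298], [0.9825, -0.034, 0.1829, -0.5854], [-0.1838, -0.0272, 0.9826, -0.7899], [0.0, 0.0, 0.0, 1.0]]}
(array([ 0.42916272, -0.07115798,  0.88219835]), array([ 0.18845474,  0.00564967, -0.98231243]))
{'mtx': [[415.2491, 0.0, 314.5196], [0.0, 415.2491, 197.9653], [0.0, 0.0, 1.0]], 'view': [[0.1699, 0.9855, -0.0051, -0.0434], [-0.4847, 0.088, 0.8703, 0.2366], [0.8581, -0.1454, 0.4926, -1.3577], [0.0, 0.0, 0.0, 1.0]]}
(array([ 1.2869688 , -0.17544773,  0.46261376]), array([-0.85343781,  0.15795065, -0.49688397]))
{'time_s': 0.1, 'q': array([ 5.08622886e+01,  2.18373883e+01,  7.43803649e+01, -7.47366202e-04,
        8.38574651e+01, -1.23344404e+01]), 'qvel': array([ 0.0877391 , -0.05437085, -0.14179524, -0.00960607, -0.00052168,
        0.10472539]), 'joint_efforts': array([ 3.86606072e-03, -4.49218547e+01, -2.31656545e+01, -2.20238312e-04,
        3.71416492e-03, -3.87390787e-05]), 'position': array([0.24784574, 0.49071673, 0.24777135]), 'tool_rot': array([[-8.92560600e-01,  4.50926719e-01, -8.18566329e-04],
       [ 4.50927382e-01,  8.92560050e-01, -1.02643939e-03],
       [ 2.67770655e-04, -1.28527333e-03, -9.99999138e-01]]), 'ft_force': array([-0.02460203,  0.18333319,  0.13276004]), 'wrist_torque': array([-0.10286707, -0.08249125,  0.05967898]), 'grip_width': 0.08546860242271419}
```

View pics/top0.png

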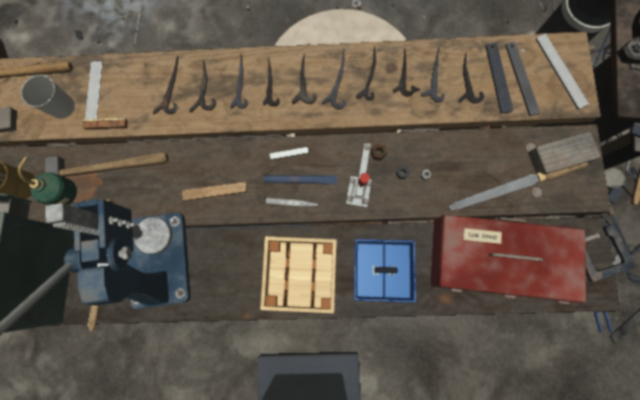

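View pics/side0.png

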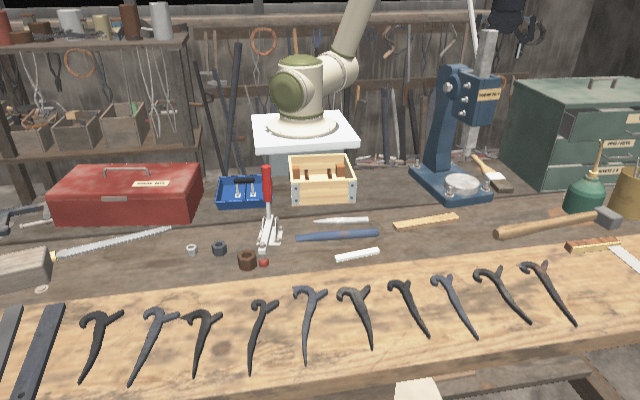

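```bash
python3 - <<'E'
from h import *
im=cv2.imread('pics/top0.png')
a=im[140:215,255:445];b=im[232:317,255:445]
cv2.imwrite('pics/c0.png',cv2.resize(np.vstack([a,b]),None,fx=3.7,fy=3.7,interpolation=cv2.INTER_CUBIC))
hsv=cv2.cvtColor(im,cv2.COLOR_BGR2HSV)
def blobs(name,m,box,z,k=0):
    u0,v0,u1,v1=box; mm=np.zeros(m.shape,np.uint8); mm[v0:v1,u0:u1]=m[v0:v1,u0:u1]
    cs,_=cv2.findContours(mm,cv2.RETR_EXTERNAL,cv2.CHAIN_APPROX_NONE)
    for c in sorted(cs,key=cv2.contourArea)[-2:]:
        if cv2.contourArea(c)<8: continue
        P=np.array([at('top',*p[0],z)[:2] for p in c],np.float32)*1000
        r=cv2.minAreaRect(P); bp=cv2.boxPoints(r)
        e=max([(bp[1]-bp[0]),(bp[2]-bp[1])],key=np.linalg.norm)
        print(name,np.round(cv2.boundingRect(c)),'c',np.round(r[0],1),'size',np.round(r[1],1),'long dir deg',round(float(np.degrees(np.arctan2(e[1],e[0]))),1))
H,S,V=cv2.split(hsv)
white=((S<60)&(V>120)).astype(np.uint8)
blobs('soap',white,(262,140,315,165),.009)
blobs('punch',white,(258,192,325,212),.0065)
blobs('bright',white,(416,164,436,184),.016)
blobs('black',(V<60).astype(np.uint8),(392,162,412,184),.019)
blobs('rim tray',((H>100)&(H<125)&(S>120)).astype(np.uint8),(340,225,430,315),.024)
blobs('box',((H>12)&(H<30)&(V>130)).astype(np.uint8),(245,225,345,320),.058)
blobs('chisel',((H>100)&(H<125)&(S>60)).astype(np.uint8),(255,170,345,192),.017)
E
```

```text
soap [269 147  40  12] c [ 7.058e+02 -1.000e-01] size [16.3 87.4] long dir deg -82.4
punch [266 198  52   8] c [594.8  -4.1] size [111.2  13.8] long dir deg 84.9
bright [423 170   7   8] c [ 645.3 -294.9] size [12.7 15.5] long dir deg -2.1
black [396 172   9   7] c [ 641.3 -237.3] size [21.2  8.2] long dir deg 50.7
rim tray [355 240  61  62] c [ 443.7 -193.7] size [121.3 122.4] long dir deg -2.7
box [260 236  77  78] c [440.8 -18.9] size [145.  145.3] long dir deg -4.1
chisel [264 176  26   6] c [645.7  26.3] size [54.4 11.1] long dir deg 87.9
chisel [299 176  37   7] c [641.4 -61.1] size [77.6 13.3] long dir deg 87.9
```

View pics/c0.png

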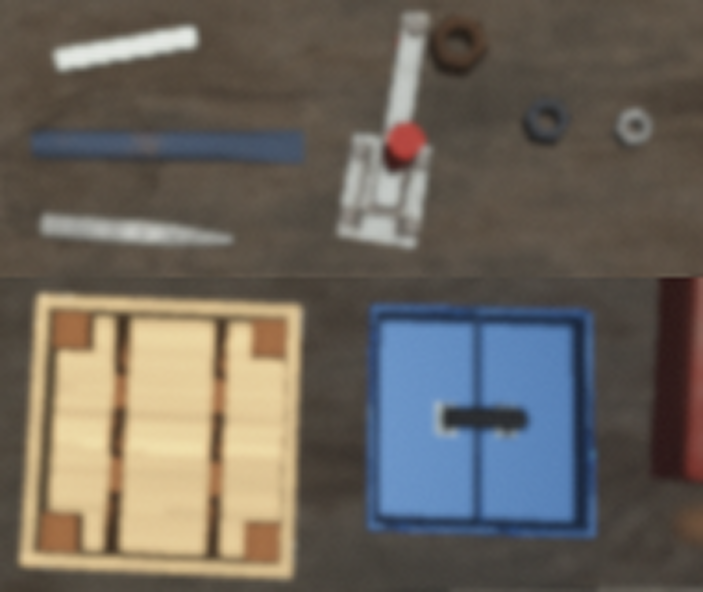

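```bash
python3 - <<'E'
from h import *
def tri(a,b):
    o,d=ray('top',*a);p,e=ray('side',*b)
    s=np.linalg.lstsq(np.c_[d,-e],p-o,rcond=None)[0]; x=o+d*s[0];y=p+e*s[1]
    return np.round((x+y)/2,3),round(float(np.linalg.norm(x-y)),4)
print('tcp px',proj('top',[.248,.491,.248]),proj('side',[.248,.491,.248]))
print('ram',tri((120,222),(487,32)))
print('bodytop',tri((85,205),(470,68)),tri((80,250),(455,70)))
print('clamp',tri((364,179),(267,167)))
for p in[(187,305),(187,215),(135,305),(75,300),(340,232)]: print(p,at('top',*p,0))
# nuts/tools in both
print('black',tri((402.3,172.5),(219,243)),'bright',tri((426,173.5),(191.5,246)),'rust',tri((378,152),(247,252)))
print('handle',tri((385,270),(244,179)))
print('toolbox',tri((440,216),(195,164)))
# box corners rim outer from top view
im=cv2.imread('pics/top0.png');hsv=cv2.cvtColor(im,cv2.COLOR_BGR2HSV);H,S,V=cv2.split(hsv)
def quad(name,m,box,z,side):
    u0,v0,u1,v1=box; mm=np.zeros(m.shape,np.uint8); mm[v0:v1,u0:u1]=m[v0:v1,u0:u1]*1
    c=max(cv2.findContours(mm,0,1)[0],key=cv2.contourArea)[:,0]
    P=np.array([at('top',*p,z)[:2] for p in c])*1000; ctr=(P.max(0)+P.min(0))/2; Q=P-ctr; h=side/2
    for ax in(0,1):
        for s in(1,-1):
            k=(s*Q[:,ax]>h-8)&(abs(Q[:,1-ax])<h-12)
            f=np.polyfit(Q[k,1-ax],Q[k,ax],1); print(name,'xy'[ax],s,'ang',round(np.degrees(np.arctan(f[0]))*(-1 if ax==0 else 1),2),'edge',round(f[1]+ctr[ax],1))
quad('tray',((H>100)&(H<125)&(S>110)).astype(np.uint8),(340,225,430,315),.024,122)
quad('box',((H>12)&(H<30)&(V>130)).astype(np.uint8),(245,225,345,320),.058,142)
E
```

```text
tcp px [-54.16739271 415.76916304] [497.21089183  55.47548413]
ram (array([0.531, 0.242, 0.335]), 0.0728)
bodytop (array([0.541, 0.265, 0.294]), 0.0265) (array([0.476, 0.273, 0.277]), 0.0339)
clamp (array([ 0.607, -0.147,  0.145]), 0.0023)
(187, 305) [0.3838326  0.22011937 0.        ]
(187, 215) [0.57515751 0.22531052 0.        ]
(135, 305) [0.38676108 0.33079917 0.        ]
(75, 300) [0.40051002 0.46044469 0.        ]
(340, 232) [ 0.52719433 -0.10662113  0.        ]
black (array([ 0.648, -0.244,  0.02 ]), 0.0001) bright (array([ 0.645, -0.294,  0.017]), 0.0013) rust (array([ 0.694, -0.194,  0.026]), 0.0004)
handle (array([ 0.443, -0.192,  0.043]), 0.0008)
toolbox (array([ 0.536, -0.282,  0.13 ]), 0.0051)
tray x 1 ang -3.6 edge 504.2
tray x -1 ang -3.91 edge 383.6
tray y 1 ang -2.74 edge -133.0
tray y -1 ang -2.64 edge -253.6
box x 1 ang -4.33 edge 512.5
box x -1 ang -3.85 edge 369.2
box y 1 ang -4.01 edge 52.6
box y -1 ang -4.2 edge -90.6
```

Call:
{"name": "arm_command", "arguments": {
  "rows": "0.5 0 -36 -16 0 0 0;0.5 0 -36 -16 0 0 0;0.5 0 -36 -16 0 0 0;0.6 0 -36 -16 0 0 0;0.6 0 -36 -16 0 0 0",
  "squeeze": 40
}}

```text
time_s: 0.52
position: [0.1657, 0.3287, 0.3285]
tool_rot: [[-0.893, 0.451, -0.001], [0.451, 0.893, -0.001], [0.0, -0.001, -1.0]]
ft_force: [0.5, -0.3, 0.9]
grip_width: 0.0342
```

Call:
{"name": "arm_command", "arguments": {
  "rows": "0.65 -38 0 0 0 0 6.2;0.65 -38 0 0 0 0 6.2;0.65 -38 0 0 0 0 6.2;0.65 -38 0 0 0 0 6.2;0.65 -38 0 0 0 0 6.2"
}}

```text
time_s: 0.93
position: [0.3135, 0.2102, 0.3282]
tool_rot: [[-0.529, 0.849, -0.0], [0.849, 0.529, 0.0], [0.0, -0.0, -1.0]]
ft_force: [0.4, -0.7, 0.2]
grip_width: 0.0298
```

Call:
{"name": "arm_command", "arguments": {
  "rows": "0.65 -38 0 0 0 0 6.2;0.65 -38 0 0 0 0 6.2;0.65 -38 0 0 0 0 6.2;0.65 -38 0 0 0 0 6.2;0.65 0 0 0 0 0 6.2"
}}

```text
time_s: 1.35
position: [0.3725, 0.0674, 0.3278]
tool_rot: [[-0.008, 1.0, -0.001], [1.0, 0.008, -0.001], [-0.001, -0.001, -1.0]]
ft_force: [-0.9, 0.9, -0.4]
grip_width: 0.0301
```

Call:
{"name": "arm_command", "arguments": {
  "rows": "0.65 0 0 0 0 0 6.2;0.65 0 0 0 0 0 0;0.65 0 0 0 0 0 0"
}}

```text
time_s: 1.6
position: [0.3709, 0.0725, 0.3282]
tool_rot: [[0.084, 0.996, -0.0], [0.996, -0.084, 0.0], [0.0, -0.0, -1.0]]
ft_force: [0.4, 1.0, 0.1]
grip_width: 0.0299
```

Call:
{"name": "arm_command", "arguments": {
  "rows": "0.65 -6 36 10 0 0 0;0.65 -6 36 10 0 0 0;0.65 -6 36 10 0 0 0;0.65 -6 36 10 0 0 0;0.65 -6 36 10 0 0 0"
}}

```text
time_s: 2.02
position: [0.5492, 0.0273, 0.2775]
tool_rot: [[0.082, 0.997, -0.0], [0.997, -0.082, 0.0], [0.0, -0.0, -1.0]]
ft_force: [0.1, 0.6, 0.5]
grip_width: 0.03
```

Call:
{"name": "arm_command", "arguments": {
  "rows": "0.65 -3.6 8 36 0 0 0;0.65 -3.6 8 36 0 0 0;0.65 -3.6 8 36 0 0 0;0.65 -3.6 8 36 0 0 0;0.65 -3.6 8 36 0 0 0"
}}

```text
time_s: 2.43
position: [0.5861, 0.0063, 0.0965]
tool_rot: [[0.082, 0.997, -0.0], [0.997, -0.082, -0.0], [-0.0, -0.0, -1.0]]
ft_force: [0.3, -0.1, -0.2]
grip_width: 0.0298
```

Call:
{"name": "arm_command", "arguments": {
  "rows": "0.65 -3.4 9 36 0 0 0;0.65 0 0 0 0 0 0;0.65 0 0 0 0 0 0;0.65 0 0 0 0 0 0"
}}

```text
time_s: 2.77
position: [0.5953, 0.0019, 0.0642]
tool_rot: [[0.085, 0.996, 0.002], [0.996, -0.085, -0.0], [-0.0, 0.002, -1.0]]
ft_force: [1.0, 0.1, 0.7]
grip_width: 0.0301
```

```bash
cat >> h.py <<'E'
def go(x,y,z,yaw=None):
    s=readout.observe(); R=s['tool_rot']; d=R.T@(np.array([x,y,z])-s['position'])*1000
    cy=np.degrees(np.arctan2(R[1,1],R[0,1])); print('pos',np.round(s['position'],4),'yaw',round(cy,2),'F',np.round(s['ft_force'],1),'grip',round(s['grip_width'],4),'t',round(s['time_s'],2))
    r=0 if yaw is None else (cy-yaw+90)%180-90
    print('  shift now',np.round(d,1),'rz',round(r,2))
    if r:
        a=np.radians(yaw); Y=np.array([np.cos(a),np.sin(a),0]); X=np.array([-Y[1],Y[0],0]); dw=np.array([x,y,z])-s['position']
        if (R[:,1]@Y)<0: X,Y=-X,-Y
        print('  shift after turn',np.round([dw@X*1000,dw@Y*1000,-dw[2]*1000],1))
E
python3 - <<'E'
from h import *
go(.5953,.002,.020,-5.1)
a=snap('side')[170:270,250:410]; b=snap('top')[140:240,230:390]
cv2.imwrite('pics/g1.png',cv2.resize(np.hstack([a,b])[:,:,::-1],None,fx=2.5,fy=2.5,interpolation=cv2.INTER_CUBIC))
E
```

```text
pos [0.5953 0.0019 0.0642] yaw -4.87 F [1.  0.1 0.7] grip 0.0301 t 2.77
  shift now [ 0.1 -0.1 44.2] rz 0.23
  shift after turn [ 0.1  0.  44.2]
```

View pics/g1.png

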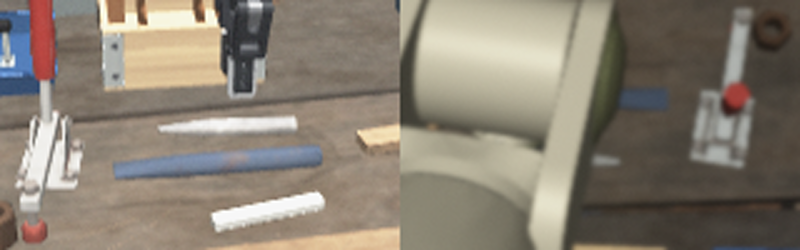

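Call:
{"name": "arm_command", "arguments": {
  "rows": "0.65 0 0 16 0 0 0;0.65 0 0 16 0 0 0;0.65 0 0 10 0 0 0;0.65 0 0 2 0 0 0;0.65 0 0 0 0 0 0"
}}

```text
time_s: 3.28
position: [0.5948, 0.0015, 0.0189]
tool_rot: [[0.087, 0.996, 0.0], [0.996, -0.087, -0.0], [-0.0, 0.0, -1.0]]
ft_force: [0.3, -0.1, 0.6]
grip_width: 0.0298
```

Call:
{"name": "arm_command", "arguments": {
  "rows": "0.8 0 0 0 0 0 0;0.9 0 0 0 0 0 0;1 0 0 0 0 0 0;1 0 0 0 0 0 0;1 0 0 0 0 0 0",
  "squeeze": 50
}}

```text
time_s: 3.7
position: [0.5952, 0.0013, 0.0196]
tool_rot: [[0.087, 0.996, 0.002], [0.996, -0.087, -0.0], [-0.0, 0.002, -1.0]]
ft_force: [-1.1, -0.0, 6.4]
grip_width: 0.0117
```

Call:
{"name": "arm_command", "arguments": {
  "rows": "1 0 0 -10 0 0 0;1 0 0 -25 0 0 0;1 0 0 -35 0 0 0;1 0 0 -30 0 0 0;1 0 0 0 0 0 0"
}}

```text
time_s: 4.12
position: [0.5971, 0.001, 0.1251]
tool_rot: [[0.087, 0.996, 0.011], [0.996, -0.087, -0.002], [-0.001, 0.011, -1.0]]
ft_force: [1.0, 0.4, -1.4]
grip_width: 0.0117
```

```bash
python3 - <<'E'
from h import *
go(.4638,-.0149,.09,-4.1)
a=snap('side')[150:250,250:410]; b=snap('top')[150:250,230:390]
cv2.imwrite('pics/g2.png',cv2.resize(np.hstack([a,b])[:,:,::-1],None,fx=2.5,fy=2.5,interpolation=cv2.INTER_CUBIC))
E
```

```text
pos [0.5971 0.001  0.1251] yaw -4.99 F [ 1.   0.4 -1.4] grip 0.0117 t 4.12
  shift now [ -27.4 -131.8   33.7] rz -0.89
  shift after turn [ -25.4 -131.8   35.1]
```

View pics/g2.png

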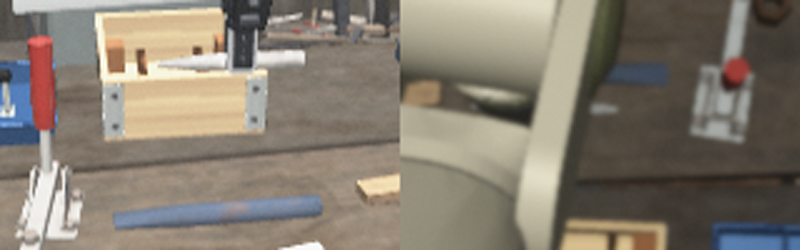

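Call:
{"name": "arm_command", "arguments": {
  "rows": "1 -5 -30 0 0 0 -0.9;1 -5 -30 0 0 0 0;1 -5 -30 0 0 0 0;1 -5 -30 0 0 0 0;1 -5 -12 0 0 0 0"
}}

```text
time_s: 4.63
position: [0.4567, -0.0128, 0.117]
tool_rot: [[0.071, 0.997, -0.006], [0.997, -0.071, 0.002], [0.001, -0.006, -1.0]]
ft_force: [0.5, -0.1, -0.5]
grip_width: 0.0113
```

Call:
{"name": "arm_command", "arguments": {
  "rows": "1 0 0 10 0 0 0;1 0 0 20 0 0 0;1 0 0 10 0 0 0;1 0 0 0 0 0 0;1 0 0 0 0 0 0"
}}

```text
time_s: 5.05
position: [0.4606, -0.0135, 0.0775]
tool_rot: [[0.072, 0.997, -0.003], [0.997, -0.072, 0.001], [0.001, -0.003, -1.0]]
ft_force: [-0.2, -0.0, -2.0]
grip_width: 0.0115
```

```bash
python3 - <<'E'
from h import *
go(.4642,-.0147,.031,-4.1)
a=snap('side')[140:220,270:370]
cv2.imwrite('pics/g3.png',cv2.resize(a[:,:,::-1],None,fx=5,fy=5,interpolation=cv2.INTER_CUBIC))
E
```

```text
pos [ 0.4606 -0.0135  0.0775] yaw -4.1 F [-0.2 -0.  -2. ] grip 0.0115 t 5.05
  shift now [-1.   3.8 46.5] rz -0.0
  shift after turn [-1.   3.7 46.5]
```

View pics/g3.png

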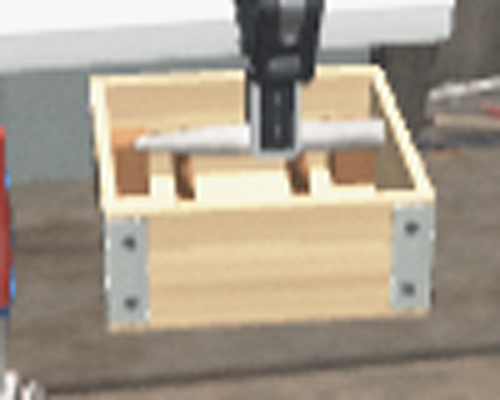

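Call:
{"name": "arm_command", "arguments": {
  "rows": "1 -1 3.5 0 0 0 0;1 0 0 12 0 0 0;1 0 0 12 0 0 0;1 0 0 10 0 0 0;1 0 0 6 0 0 0"
}}

```text
time_s: 5.52
position: [0.4649, -0.015, 0.038]
tool_rot: [[0.072, 0.997, 0.0], [0.997, -0.072, -0.0], [-0.0, 0.0, -1.0]]
ft_force: [-0.5, 0.3, -1.2]
grip_width: 0.0115
```

Call:
{"name": "arm_command", "arguments": {
  "rows": "1 0 0 4 0 0 0;1 0 0 1 0 0 0;1 0 0 0 0 0 0;1 0 0 0 0 0 0"
}}

```text
time_s: 5.85
position: [0.4649, -0.015, 0.0338]
tool_rot: [[0.071, 0.997, 0.001], [0.997, -0.071, -0.0], [-0.0, 0.001, -1.0]]
ft_force: [-0.0, -0.4, -1.7]
grip_width: 0.0112
```

```bash
python3 - <<'E'
from h import *
go(.4642,-.0147,.030,-4.1)
E
```

```text
pos [ 0.4649 -0.015   0.0338] yaw -4.1 F [-0.  -0.4 -1.7] grip 0.0112 t 5.85
  shift now [ 0.2 -0.7  3.8] rz 0.0
  shift after turn [ 0.2 -0.7  3.8]
```

Call:
{"name": "arm_command", "arguments": {
  "rows": "1 0 -0.5 2.5 0 0 0;1 0 0 0 0 0 0;0.9 0 0 0 0 0 0;0.75 0 0 0 0 0 0;0.65 0 0 0 0 0 0"
}}

```text
time_s: 6.27
position: [0.4643, -0.0149, 0.031]
tool_rot: [[0.072, 0.997, 0.0], [0.997, -0.072, -0.0], [-0.0, 0.0, -1.0]]
ft_force: [0.3, 0.8, 0.2]
grip_width: 0.0295
```

Call:
{"name": "arm_command", "arguments": {
  "rows": "0.65 0 0 0 0 0 0;0.65 0 0 -10 0 0 0;0.65 0 0 -25 0 0 0;0.65 0 0 -35 0 0 0;0.65 0 0 -30 0 0 0"
}}

```text
time_s: 6.68
position: [0.4639, -0.0148, 0.1324]
tool_rot: [[0.072, 0.997, -0.0], [0.997, -0.072, 0.0], [0.0, -0.0, -1.0]]
ft_force: [-0.1, 0.3, -0.4]
grip_width: 0.0299
```

```bash
python3 - <<'E'
from h import *
go(.707,0.000,.07,7.6)
E
```

```text
pos [ 0.4639 -0.0148  0.1324] yaw -4.1 F [-0.1  0.3 -0.4] grip 0.0299 t 6.68
  shift now [ 32.1 241.4  62.3] rz -11.7
  shift after turn [-17.5 242.9  62.4]
```

Call:
{"name": "arm_command", "arguments": {
  "rows": "0.65 0 0 0 0 0 -5.9;0.65 0 0 0 0 0 -5.8;0.65 -3 35 0 0 0 0;0.65 -3 35 0 0 0 0;0.65 -3 35 0 0 0 0"
}}

```text
time_s: 7.1
position: [0.5706, -0.0097, 0.1312]
tool_rot: [[-0.132, 0.991, 0.001], [0.991, 0.132, -0.0], [-0.0, 0.0, -1.0]]
ft_force: [-0.0, -0.6, -0.5]
grip_width: 0.0298
```

Call:
{"name": "arm_command", "arguments": {
  "rows": "0.65 -3 35 6 0 0 0;0.65 -3 35 6 0 0 0;0.65 -2 35 10 0 0 0;0.65 0 25 15 0 0 0;0.65 0 8 20 0 0 0"
}}

```text
time_s: 7.52
position: [0.7105, 0.0007, 0.0737]
tool_rot: [[-0.133, 0.991, 0.004], [0.991, 0.133, -0.0], [-0.001, 0.004, -1.0]]
ft_force: [0.4, -0.4, 0.2]
grip_width: 0.0298
```

Call:
{"name": "arm_command", "arguments": {
  "rows": "0.65 0 0 0 0 0 0;0.65 0 0 0 0 0 0;0.65 0 0 0 0 0 0"
}}

```text
time_s: 7.77
position: [0.7069, 0.0003, 0.075]
tool_rot: [[-0.132, 0.991, 0.001], [0.991, 0.132, -0.0], [-0.0, 0.001, -1.0]]
ft_force: [-0.6, -0.8, -0.1]
grip_width: 0.0294
```

```bash
python3 - <<'E'
from h import *
go(.707,0.000,.020,7.6)
a=snap('side')[140:280,270:430]; b=snap('top')[140:280,230:390]
cv2.imwrite('pics/g4.png',cv2.resize(np.hstack([a,b])[:,:,::-1],None,fx=2.5,fy=2.5,interpolation=cv2.INTER_CUBIC))
E
```

```text
pos [7.069e-01 3.000e-04 7.500e-02] yaw 7.59 F [-0.6 -0.8 -0.1] grip 0.0294 t 7.77
  shift now [-0.3  0.  55. ] rz -0.01
  shift after turn [-0.3  0.1 55. ]
```

View pics/g4.png

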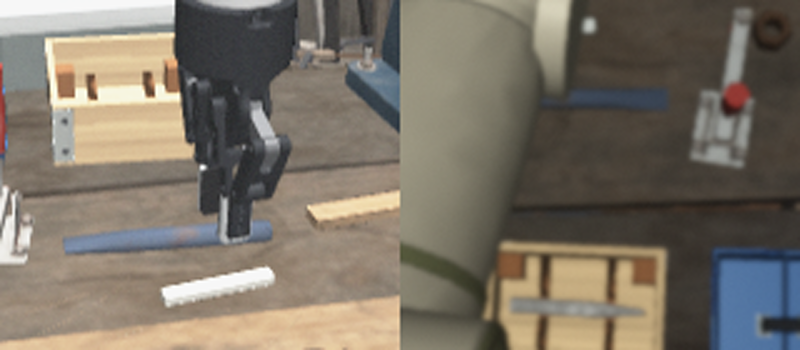

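```bash
python3 - <<'E'
from h import *
print(proj('side',[.707,0,.009]),proj('side',[.7069,0,.058]),at('side',357.2,254,.006))
im=cv2.imread('pics/side0.png');h=cv2.cvtColor(im,cv2.COLOR_BGR2HSV)
m=np.zeros(h.shape[:2],np.uint8);m[240:268,330:385]=((h[...,1]<40)&(h[...,2]>150))[240:268,330:385]
c=max(cv2.findContours(m,0,1)[0],key=cv2.contourArea)
P=np.array([at('side',*p[0],.006)[:2] for p in c],np.float32)*1000;print(cv2.minAreaRect(P))
E
```

```text
[357.16680758 252.60657641] [358.43371121 229.889793  ] [7.07183794e-01 1.53431566e-04 6.00000000e-03]
((706.7503051757812, -0.16107559204101562), (22.706649780273438, 88.0465087890625), 8.001598358154297)
```

Call:
{"name": "arm_command", "arguments": {
  "rows": "0.65 0 0 18 0 0 0;0.65 0 0 18 0 0 0;0.65 0 0 13 0 0 0;0.65 0 0 6 0 0 0;0.65 0 0 0 0 0 0"
}}

```text
time_s: 8.28
position: [0.7066, 0.0004, 0.018]
tool_rot: [[-0.132, 0.991, -0.002], [0.991, 0.132, 0.0], [0.001, -0.002, -1.0]]
ft_force: [0.3, 0.5, -0.4]
grip_width: 0.0297
```

Call:
{"name": "arm_command", "arguments": {
  "rows": "0.8 0 0 0 0 0 0;0.9 0 0 0 0 0 0;1 0 0 0 0 0 0;1 0 0 0 0 0 0;1 0 0 0 0 0 0"
}}

```text
time_s: 8.7
position: [0.7078, 0.0003, 0.0202]
tool_rot: [[-0.132, 0.991, 0.002], [0.991, 0.132, -0.0], [-0.001, 0.002, -1.0]]
ft_force: [-0.4, 0.6, 6.1]
grip_width: 0.0099
```

Call:
{"name": "arm_command", "arguments": {
  "rows": "1 0 0 -10 0 0 0;1 0 0 -25 0 0 0;1 0 0 -35 0 0 0;1 0 0 -32 0 0 0;1 0 0 0 0 0 0"
}}

```text
time_s: 9.12
position: [0.7097, 0.0001, 0.1291]
tool_rot: [[-0.132, 0.991, 0.012], [0.991, 0.132, -0.002], [-0.004, 0.012, -1.0]]
ft_force: [0.9, -0.8, 0.6]
grip_width: 0.0101
```

Call:
{"name": "arm_command", "arguments": {
  "rows": "1 0 -30 -4 0 0 0;1 0 -35 0 0 0 0;1 0 -35 0 0 0 6;1 0 -35 0 0 0 5.7;1 0 0 0 0 0 0"
}}

```text
time_s: 9.53
position: [0.5663, -0.0129, 0.1243]
tool_rot: [[0.077, 0.997, -0.008], [0.997, -0.077, 0.002], [0.001, -0.008, -1.0]]
ft_force: [0.9, 0.5, 0.3]
grip_width: 0.0098
```

```bash
python3 - <<'E'
from h import *
e=np.array([.9974,-.0715]);f=np.array([.0715,.9974]);p=np.array([.4408,-.019])-.023*e; print(p)
go(*p,.13,-4.1)
a=snap('side')[140:280,270:430]
cv2.imwrite('pics/g5.png',cv2.resize(a[:,:,::-1],None,fx=3,fy=3,interpolation=cv2.INTER_CUBIC))
E
```

```text
[ 0.4178598 -0.0173555]
pos [ 0.5663 -0.0129  0.1243] yaw -4.41 F [0.9 0.5 0.3] grip 0.0098 t 9.53
  shift now [ -15.8 -147.7   -4.6] rz -0.31
  shift after turn [ -15.  -147.7   -5.7]
```

View pics/g5.png

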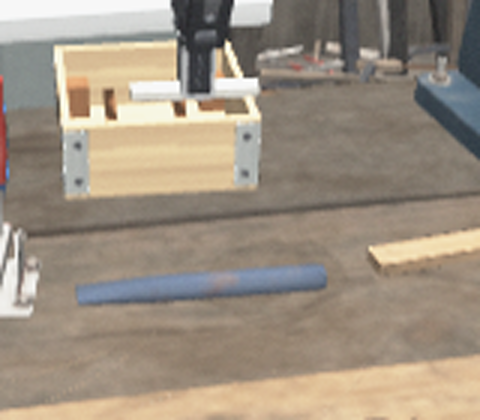

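Call:
{"name": "arm_command", "arguments": {
  "rows": "1 -3 -30 0 0 0 -0.3;1 -4 -37 0 0 0 0;1 -4 -37 0 0 0 0;1 -4 -30 0 0 0 0;1 0 -12 0 0 0 0"
}}

```text
time_s: 10.0
position: [0.4239, -0.0187, 0.1252]
tool_rot: [[0.066, 0.998, -0.001], [0.998, -0.066, 0.0], [0.0, -0.001, -1.0]]
ft_force: [1.1, 1.0, -1.4]
grip_width: 0.0099
```

Call:
{"name": "arm_command", "arguments": {
  "rows": "1 0 0 10 0 0 0;1 0 0 20 0 0 0;1 0 0 15 0 0 0;1 0 0 0 0 0 0;1 0 0 0 0 0 0"
}}

```text
time_s: 10.42
position: [0.4272, -0.0191, 0.08]
tool_rot: [[0.066, 0.998, -0.0], [0.998, -0.066, 0.0], [0.0, -0.0, -1.0]]
ft_force: [0.9, -0.7, 0.1]
grip_width: 0.0101
```

```bash
python3 - <<'E'
from h import *
go(.4179,-.0174,.031,-4.1)
E
```

```text
pos [ 0.4272 -0.0191  0.08  ] yaw -3.77 F [ 0.9 -0.7  0.1] grip 0.0101 t 10.42
  shift now [ 1.  -9.4 49. ] rz 0.33
  shift after turn [ 1.  -9.4 49. ]
```

Call:
{"name": "arm_command", "arguments": {
  "rows": "1 1 -9.5 0 0 0 0.3;1 0 0 0 0 0 0;1 0 0 12 0 0 0;1 0 0 14 0 0 0;1 0 0 12 0 0 0"
}}

```text
time_s: 10.83
position: [0.4173, -0.0174, 0.0421]
tool_rot: [[0.071, 0.997, 0.002], [0.997, -0.071, -0.001], [-0.001, 0.002, -1.0]]
ft_force: [1.1, -0.0, 0.4]
grip_width: 0.0099
```

Call:
{"name": "arm_command", "arguments": {
  "rows": "1 0 0 6 0 0 0;1 0 0 4 0 0 0;1 0 0 0 0 0 0;1 0 0 0 0 0 0;1 0 0 0 0 0 0"
}}

```text
time_s: 11.25
position: [0.4173, -0.0174, 0.0324]
tool_rot: [[0.071, 0.997, 0.001], [0.997, -0.071, -0.0], [-0.0, 0.001, -1.0]]
ft_force: [-0.2, 0.6, 0.3]
grip_width: 0.0101
```

```bash
python3 - <<'E'
from h import *
go(.4179,-.0174,.031,-4.1)
E
```

```text
pos [ 0.4173 -0.0174  0.0324] yaw -4.1 F [-0.2  0.6  0.3] grip 0.0101 t 11.25
  shift now [0.  0.6 1.4] rz 0.0
  shift after turn [0.  0.6 1.4]
```

Call:
{"name": "arm_command", "arguments": {
  "rows": "1 0 0.5 1.5 0 0 0;1 0 0 0 0 0 0;0.9 0 0 0 0 0 0;0.75 0 0 0 0 0 0;0.65 0 0 0 0 0 0"
}}

```text
time_s: 11.67
position: [0.4176, -0.0173, 0.0304]
tool_rot: [[0.072, 0.997, 0.0], [0.997, -0.072, -0.0], [-0.0, 0.0, -1.0]]
ft_force: [0.4, 0.1, 0.3]
grip_width: 0.0297
```

Call:
{"name": "arm_command", "arguments": {
  "rows": "0.65 0 0 0 0 0 0;0.65 0 0 -10 0 0 0;0.65 0 0 -25 0 0 0;0.65 0 0 -35 0 0 0;0.65 0 0 -30 0 0 0"
}}

```text
time_s: 12.08
position: [0.4172, -0.0172, 0.1318]
tool_rot: [[0.072, 0.997, -0.001], [0.997, -0.072, 0.0], [0.0, -0.001, -1.0]]
ft_force: [0.2, 0.6, -1.2]
grip_width: 0.03
```

Call:
{"name": "arm_command", "arguments": {
  "rows": "0.65 -36 4 0 0 0 0;0.65 -36 4 0 0 0 0;0.65 -36 4 0 0 0 0;0.65 -36 0 0 0 0 0;0.65 -32 0 0 0 0 0"
}}

```text
time_s: 12.5
position: [0.4166, -0.1958, 0.1304]
tool_rot: [[0.072, 0.997, 0.0], [0.997, -0.072, -0.0], [-0.0, 0.0, -1.0]]
ft_force: [0.7, 1.1, -0.8]
grip_width: 0.0297
```

Call:
{"name": "arm_command", "arguments": {
  "rows": "0.65 0 0 0 0 0 -0.9;0.65 0 0 0 0 0 0"
}}

```text
time_s: 12.67
position: [0.4166, -0.1948, 0.1301]
tool_rot: [[0.058, 0.998, -0.0], [0.998, -0.058, 0.0], [0.0, -0.0, -1.0]]
ft_force: [0.4, 0.3, -1.2]
grip_width: 0.0298
```

```bash
python3 - <<'E'
from h import *
go(.4435,-.1928,.044,-3.2)
a=snap('side')[140:280,200:360]; b=snap('top')[200:340,240:400]
cv2.imwrite('pics/g6.png',cv2.resize(np.hstack([a,b])[:,:,::-1],None,fx=2.5,fy=2.5,interpolation=cv2.INTER_CUBIC))
E
```

```text
pos [ 0.4166 -0.1948  0.1301] yaw -3.32 F [ 0.4  0.3 -1.2] grip 0.0298 t 12.67
  shift now [ 3.6 26.8 86.1] rz -0.12
  shift after turn [ 3.5 26.8 86.1]
```

View pics/g6.png

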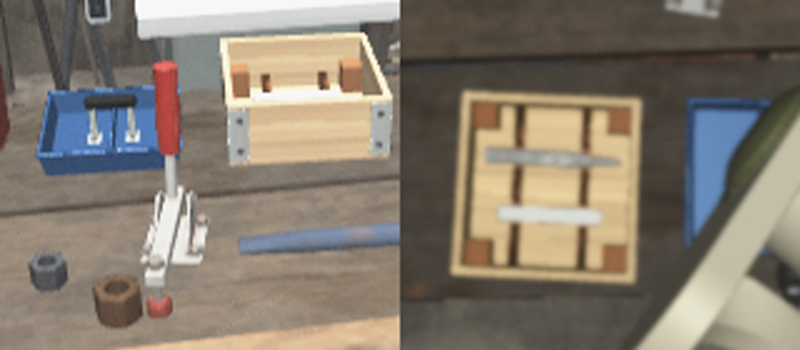

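Call:
{"name": "arm_command", "arguments": {
  "rows": "0.65 3.5 27 0 0 0 0;0.65 0 0 20 0 0 0;0.65 0 0 20 0 0 0;0.65 0 0 0 0 0 0;0.65 0 0 0 0 0 0"
}}

```text
time_s: 13.18
position: [0.4438, -0.1904, 0.0902]
tool_rot: [[0.055, 0.999, -0.002], [0.999, -0.055, 0.001], [0.001, -0.002, -1.0]]
ft_force: [0.2, 0.2, 0.9]
grip_width: 0.03
```

```bash
python3 - <<'E'
from h import *
go(.4435,-.1928,.044,-3.2)
E
```

```text
pos [ 0.4438 -0.1904  0.0902] yaw -3.13 F [0.2 0.2 0.9] grip 0.03 t 13.18
  shift now [-2.5 -0.1 46.2] rz 0.07
  shift after turn [-2.4 -0.2 46.2]
```

Call:
{"name": "arm_command", "arguments": {
  "rows": "0.65 -2.4 0 15 0 0 0;0.65 0 0 15 0 0 0;0.65 0 0 11 0 0 0;0.65 0 0 5 0 0 0;0.65 0 0 0 0 0 0"
}}

```text
time_s: 13.6
position: [0.444, -0.1938, 0.0445]
tool_rot: [[0.056, 0.998, -0.0], [0.998, -0.056, 0.0], [0.0, -0.0, -1.0]]
ft_force: [0.2, 0.6, 0.4]
grip_width: 0.0299
```

Call:
{"name": "arm_command", "arguments": {
  "rows": "0.8 0 0 0 0 0 0;0.9 0 0 0 0 0 0;1 0 0 0 0 0 0;1 0 0 0 0 0 0;1 0 0 0 0 0 0",
  "squeeze": 90
}}

```text
time_s: 14.02
position: [0.4443, -0.1943, 0.0456]
tool_rot: [[0.056, 0.998, 0.002], [0.998, -0.056, -0.001], [-0.001, 0.002, -1.0]]
ft_force: [-1.2, 2.3, 5.7]
grip_width: 0.0096
```

Call:
{"name": "arm_command", "arguments": {
  "rows": "1 0 0 -8 0 0 0;1 0 0 -15 0 0 0;1 0 0 -25 0 0 0;1 0 0 -25 0 0 0;1 0 0 -15 0 0 0"
}}

```text
time_s: 14.43
position: [0.4442, -0.1943, 0.1353]
tool_rot: [[0.056, 0.998, 0.002], [0.998, -0.056, -0.002], [-0.002, 0.002, -1.0]]
ft_force: [1.1, -0.1, -4.5]
grip_width: 0.0093
```

```bash
python3 - <<'E'
from h import *
go(.4408,-.019,.14,-4.1)
a=snap('side')[100:240,190:350]
cv2.imwrite('pics/g7.png',cv2.resize(a[:,:,::-1],None,fx=3,fy=3,interpolation=cv2.INTER_CUBIC))
E
```

```text
pos [ 0.4442 -0.1943  0.1353] yaw -3.2 F [ 1.1 -0.1 -4.5] grip 0.0093 t 14.43
  shift now [174.8 -13.2  -5. ] rz 0.9
  shift after turn [174.6 -16.   -4.7]
```

View pics/g7.png

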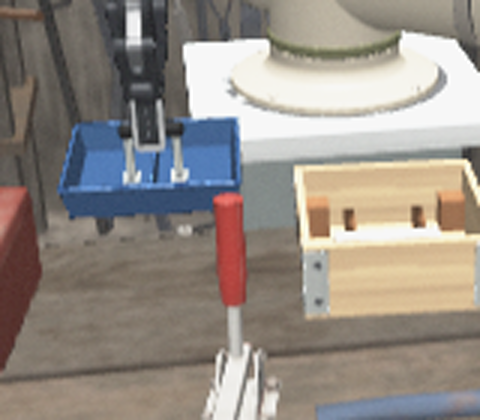

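Call:
{"name": "arm_command", "arguments": {
  "rows": "1 15 0 -5 0 0 0.9;1 28 -3 0 0 0 0;1 30 -3 0 0 0 0;1 30 -3 0 0 0 0;1 30 -3 0 0 0 0"
}}

```text
time_s: 14.9
position: [0.4406, -0.0592, 0.1372]
tool_rot: [[0.072, 0.997, -0.001], [0.997, -0.072, 0.0], [0.0, -0.001, -1.0]]
ft_force: [0.1, 0.9, -3.7]
grip_width: 0.0095
```

Call:
{"name": "arm_command", "arguments": {
  "rows": "1 25 -3 0 0 0 0;1 15 -1 0 0 0 0;1 0 0 0 0 0 0;1 0 0 0 0 0 0;1 0 0 0 0 0 0"
}}

```text
time_s: 15.32
position: [0.4401, -0.0209, 0.1373]
tool_rot: [[0.072, 0.997, -0.0], [0.997, -0.072, -0.0], [-0.0, -0.0, -1.0]]
ft_force: [0.2, -0.4, -4.7]
grip_width: 0.0097
```

```bash
python3 - <<'E'
from h import *
go(.4408,-.020,.108,-4.1)
E
```

```text
pos [ 0.4401 -0.0209  0.1373] yaw -4.11 F [ 0.2 -0.4 -4.7] grip 0.0097 t 15.32
  shift now [ 0.9  0.6 29.3] rz -0.01
  shift after turn [ 0.9  0.6 29.3]
```

Call:
{"name": "arm_command", "arguments": {
  "rows": "1 0.9 0.6 10 0 0 0;1 0 0 12 0 0 0;1 0 0 6 0 0 0;1 0 0 0 0 0 0;1 0 0 0 0 0 0"
}}

```text
time_s: 15.73
position: [0.4408, -0.0201, 0.1093]
tool_rot: [[0.072, 0.997, -0.001], [0.997, -0.072, 0.0], [0.0, -0.001, -1.0]]
ft_force: [-0.6, -0.0, -5.1]
grip_width: 0.0095
```

```bash
python3 - <<'E'
from h import *
go(.4408,-.020,.080,-4.1)
a=snap('side','s8.png')[130:220,270:370]; b=snap('top','t8.png')[220:320,250:350]
cv2.imwrite('pics/g8.png',np.hstack([cv2.resize(x[:,:,::-1],(400,400),interpolation=cv2.INTER_CUBIC) for x in(a,b)]))
E
```

```text
pos [ 0.4408 -0.0201  0.1093] yaw -4.15 F [-0.6 -0.  -5.1] grip 0.0095 t 15.73
  shift now [ 0.1 -0.  29.3] rz -0.05
  shift after turn [ 0.1 -0.  29.3]
```

View pics/g8.png

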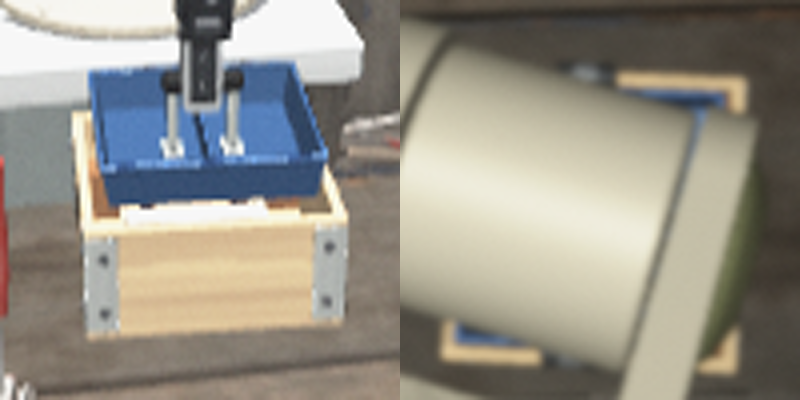

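Call:
{"name": "arm_command", "arguments": {
  "rows": "1 0 0 6 0 0 0;1 0 0 6 0 0 0;1 0 0 5 0 0 0;1 0 0 4 0 0 0;1 0 0 0 0 0 0"
}}

```text
time_s: 16.25
position: [0.4404, -0.0194, 0.0874]
tool_rot: [[0.072, 0.997, -0.002], [0.997, -0.072, 0.001], [0.0, -0.002, -1.0]]
ft_force: [0.0, -0.3, -4.4]
grip_width: 0.0098
```

Call:
{"name": "arm_command", "arguments": {
  "rows": "1 0 0 3 0 0 0;1 0 0 3 0 0 0;1 0 0 0 0 0 0;1 0 0 0 0 0 0"
}}

```text
time_s: 16.58
position: [0.4408, -0.0196, 0.0822]
tool_rot: [[0.072, 0.997, -0.0], [0.997, -0.072, 0.0], [0.0, -0.0, -1.0]]
ft_force: [-0.7, 0.2, -4.1]
grip_width: 0.0099
```

```bash
python3 - <<'E'
from h import *
go(.4408,-.020,.0796,-4.1)
E
```

```text
pos [ 0.4408 -0.0196  0.0822] yaw -4.1 F [-0.7  0.2 -4.1] grip 0.0099 t 16.58
  shift now [-0.4  0.1  2.6] rz -0.0
  shift after turn [-0.4  0.1  2.6]
```

Call:
{"name": "arm_command", "arguments": {
  "rows": "1 0 0 1.5 0 0 0;1 0 0 1.5 0 0 0;1 0 0 0 0 0 0;1 0 0 0 0 0 0"
}}

```text
time_s: 16.92
position: [0.4409, -0.0196, 0.0797]
tool_rot: [[0.071, 0.997, 0.001], [0.997, -0.071, -0.0], [-0.0, 0.001, -1.0]]
ft_force: [-1.2, 0.2, 2.3]
grip_width: 0.0099
```

Call:
{"name": "arm_command", "arguments": {
  "rows": "0.9 0 0 0 0 0 0;0.75 0 0 0 0 0 0;0.65 0 0 0 0 0 0;0.65 0 0 0 0 0 0;0.65 0 0 -12 0 0 0"
}}

```text
time_s: 17.33
position: [0.4401, -0.0194, 0.0901]
tool_rot: [[0.072, 0.997, -0.003], [0.997, -0.072, 0.001], [0.001, -0.003, -1.0]]
ft_force: [-0.4, -0.1, 0.1]
grip_width: 0.0297
```

Call:
{"name": "arm_command", "arguments": {
  "rows": "0.55 0 0 -30 0 0 0;0.55 0 0 -38 0 0 0;0.55 0 0 -38 0 0 0;0.55 0 0 -10 0 0 0;0.55 0 0 0 0 0 0"
}}

```text
time_s: 17.75
position: [0.4419, -0.0199, 0.2101]
tool_rot: [[0.071, 0.997, 0.006], [0.997, -0.071, -0.002], [-0.002, 0.006, -1.0]]
ft_force: [-0.5, -0.5, -0.4]
grip_width: 0.0386
```

Call:
{"name": "arm_command", "arguments": {
  "rows": "0.55 -30 25 0 0 0 0;0.55 -30 25 0 0 0 0;0.55 -30 25 0 0 0 0;0.55 -30 25 0 0 0 0;0.55 -30 25 0 0 0 0"
}}

```text
time_s: 18.17
position: [0.5552, -0.1796, 0.2055]
tool_rot: [[0.072, 0.997, -0.002], [0.997, -0.072, 0.001], [0.001, -0.002, -1.0]]
ft_force: [-0.4, 0.0, 0.4]
grip_width: 0.0387
```

Call:
{"name": "arm_command", "arguments": {
  "rows": "0.55 -30 25 0 0 0 0;0.55 -25 25 0 0 0 0;0.55 0 0 0 0 0 0;0.55 0 0 0 0 0 0"
}}

```text
time_s: 18.5
position: [0.6007, -0.2377, 0.2044]
tool_rot: [[0.073, 0.997, -0.003], [0.997, -0.073, 0.002], [0.002, -0.003, -1.0]]
ft_force: [-0.4, 0.6, 0.3]
grip_width: 0.0385
```

```bash
python3 - <<'E'
from h import *
go(.648,-.2435,.08,0)
a=snap('side','s9.png')[130:270,170:370]; b=snap('top','t9.png')[220:320,250:350]
cv2.imwrite('pics/g9.png',np.hstack([cv2.resize(a[:,:,::-1],(480,336),interpolation=cv2.INTER_CUBIC),cv2.resize(b[:,:,::-1],(320,336),interpolation=cv2.INTER_CUBIC)]))
E
```

```text
pos [ 0.6007 -0.2377  0.2044] yaw -4.19 F [-0.4  0.6  0.3] grip 0.0385 t 18.5
  shift now [ -2.6  48.  124.2] rz -4.19
  shift after turn [ -5.8  47.3 124.4]
```

View pics/g9.png

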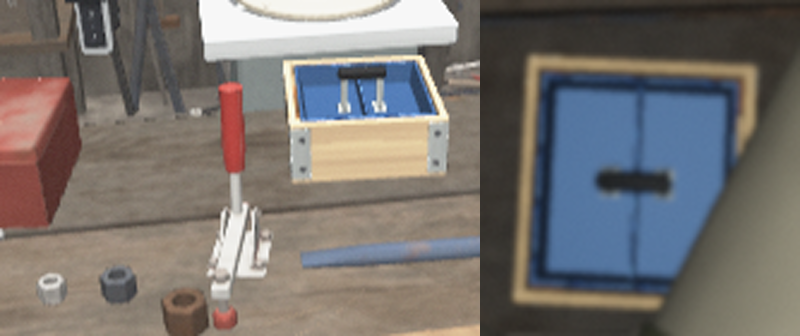

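```bash
python3 - <<'E'
import cv2,numpy as np
a=cv2.imread('pics/side0.png')[232:260,180:232]; b=cv2.imread('pics/top0.png')[160:186,388:436]
cv2.imwrite('pics/n.png',np.hstack([cv2.resize(x,(400,216),interpolation=cv2.INTER_CUBIC) for x in(a,b)]))
from h import *
print(at('side',219,243,.019),at('side',191.5,246,.016),at('top',402.3,173,.019),at('top',426.5,174,.016))
E
```

```text
[ 0.64736063 -0.24425292  0.019     ] [ 0.64366344 -0.29375938  0.016     ] [ 0.6474604  -0.24412988  0.019     ] [ 0.64410912 -0.29604354  0.016     ]
```

View pics/n.png

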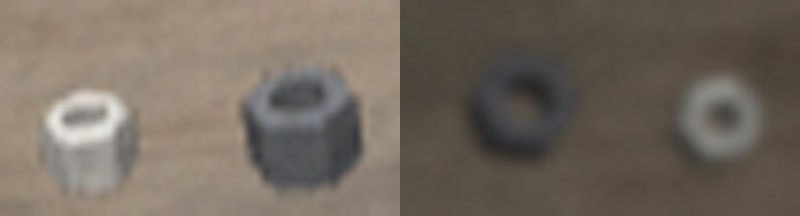

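Call:
{"name": "arm_command", "arguments": {
  "rows": "0.55 -1 20 0 0 0 0;0.55 -1 20 0 0 0 0;0.55 -1 7 15 0 0 0;0.55 0 0 35 0 0 0;0.55 0 0 30 0 0 0"
}}

```text
time_s: 19.02
position: [0.6468, -0.2417, 0.1253]
tool_rot: [[0.07, 0.998, -0.0], [0.998, -0.07, -0.0], [-0.0, -0.0, -1.0]]
ft_force: [0.3, 0.2, -0.6]
grip_width: 0.0383
```

Call:
{"name": "arm_command", "arguments": {
  "rows": "0.55 0 0 30 0 0 0;0.55 0 0 10 0 0 0;0.55 0 0 0 0 0 0;0.55 0 0 0 0 0 0;0.55 0 0 0 0 0 0"
}}

```text
time_s: 19.43
position: [0.648, -0.2432, 0.0895]
tool_rot: [[0.071, 0.997, 0.003], [0.997, -0.071, -0.002], [-0.002, 0.003, -1.0]]
ft_force: [0.6, -0.6, -0.4]
grip_width: 0.0382
```

```bash
python3 - <<'E'
from h import *
go(.6475,-.244,.021,-4)
E
```

```text
pos [ 0.648  -0.2432  0.0895] yaw -4.09 F [ 0.6 -0.6 -0.4] grip 0.0382 t 19.43
  shift now [-0.8 -0.6 68.5] rz -0.09
  shift after turn [-0.9 -0.4 68.5]
```

Call:
{"name": "arm_command", "arguments": {
  "rows": "0.55 -0.8 -0.5 20 0 0 0;0.55 0 0 20 0 0 0;0.55 0 0 16 0 0 0;0.55 0 0 8 0 0 0;0.55 0 0 4 0 0 0"
}}

```text
time_s: 19.85
position: [0.647, -0.2438, 0.0196]
tool_rot: [[0.072, 0.997, 0.001], [0.997, -0.072, -0.0], [-0.0, 0.001, -1.0]]
ft_force: [-0.2, 0.8, -0.4]
grip_width: 0.0385
```

Call:
{"name": "arm_command", "arguments": {
  "rows": "0.6 0 0 0 0 0 0;0.75 0 0 0 0 0 0;0.9 0 0 0 0 0 0;1 0 0 0 0 0 0;1 0 0 0 0 0 0",
  "squeeze": 40
}}

```text
time_s: 20.27
position: [0.6475, -0.244, 0.0209]
tool_rot: [[0.071, 0.997, 0.002], [0.997, -0.071, -0.001], [-0.001, 0.002, -1.0]]
ft_force: [-0.3, 0.5, 6.7]
grip_width: 0.0219
```

Call:
{"name": "arm_command", "arguments": {
  "rows": "1 0 0 -10 0 0 0;1 0 0 -25 0 0 0;1 0 0 -35 0 0 0;1 0 0 -38 0 0 0;1 0 0 -38 0 0 0"
}}

```text
time_s: 20.68
position: [0.6464, -0.2434, 0.1675]
tool_rot: [[0.072, 0.997, -0.001], [0.997, -0.072, 0.0], [0.0, -0.001, -1.0]]
ft_force: [0.6, 0.1, -0.3]
grip_width: 0.0225
```

Call:
{"name": "arm_command", "arguments": {
  "rows": "1 0 0 -38 0 0 0;1 0 0 0 0 0 0;1 0 0 0 0 0 0"
}}

```text
time_s: 20.93
position: [0.6472, -0.2439, 0.2066]
tool_rot: [[0.071, 0.997, 0.005], [0.997, -0.071, -0.003], [-0.002, 0.005, -1.0]]
ft_force: [-0.5, -0.0, -1.6]
grip_width: 0.0227
```

```bash
python3 - <<'E'
from h import *
e=np.array([.9974,-.0715]);f=np.array([.0715,.9974]);c=np.array([.4408,-.019])
for q in[(30,-28),(30,28),(-30,-28)]: print(q,c+.001*q[0]*e+.001*q[1]*f)
p=c+.030*e-.028*f
go(*p,.2,-4.1)
E
```

```text
(30, -28) [ 0.46872   -0.0490722]
(30, 28) [0.472724  0.0067822]
(-30, -28) [ 0.408876  -0.0447822]
pos [ 0.6472 -0.2439  0.2066] yaw -4.1 F [-0.5 -0.  -1.6] grip 0.0227 t 20.93
  shift now [ 181.6 -192.     5.2] rz 0.0
  shift after turn [ 181.5 -192.     6.6]
```

Call:
{"name": "arm_command", "arguments": {
  "rows": "1 14 -18 0 0 0 0;1 24 -31 0 0 0 0;1 24 -31 0 0 0 0;1 24 -31 0 0 0 0;1 24 -31 0 0 0 0"
}}

```text
time_s: 21.35
position: [0.5107, -0.1223, 0.202]
tool_rot: [[0.072, 0.997, -0.003], [0.997, -0.072, 0.001], [0.001, -0.003, -1.0]]
ft_force: [-0.0, -0.0, 0.2]
grip_width: 0.0226
```

Call:
{"name": "arm_command", "arguments": {
  "rows": "1 24 -31 0 0 0 0;1 23 -31 0 0 0 0;1 14 -18 0 0 0 0;1 0 0 25 0 0 0;1 0 0 25 0 0 0"
}}

```text
time_s: 21.77
position: [0.4366, -0.0562, 0.1532]
tool_rot: [[0.07, 0.998, 0.002], [0.998, -0.07, -0.001], [-0.001, 0.002, -1.0]]
ft_force: [0.3, -0.1, -0.9]
grip_width: 0.0222
```

Call:
{"name": "arm_command", "arguments": {
  "rows": "1 0 0 20 0 0 0;1 0 0 0 0 0 0;1 0 0 0 0 0 0"
}}

```text
time_s: 22.02
position: [0.4369, -0.057, 0.1327]
tool_rot: [[0.072, 0.997, -0.003], [0.997, -0.072, 0.001], [0.001, -0.003, -1.0]]
ft_force: [0.6, 0.0, -0.2]
grip_width: 0.0221
```

```bash
python3 - <<'E'
from h import *
go(.438,-.0579,.059,-4.1)
E
```

```text
pos [ 0.4369 -0.057   0.1327] yaw -4.11 F [ 0.6  0.  -0.2] grip 0.0221 t 22.02
  shift now [-0.9  1.4 73.7] rz -0.01
  shift after turn [-0.8  1.1 73.7]
```

Call:
{"name": "arm_command", "arguments": {
  "rows": "1 -0.8 1.1 20 0 0 0;1 0 0 20 0 0 0;1 0 0 16 0 0 0;1 0 0 8 0 0 0;1 0 0 6 0 0 0"
}}

```text
time_s: 22.43
position: [0.4389, -0.0583, 0.0634]
tool_rot: [[0.072, 0.997, 0.0], [0.997, -0.072, -0.0], [-0.0, 0.0, -1.0]]
ft_force: [0.6, -0.8, 0.1]
grip_width: 0.0223
```

Call:
{"name": "arm_command", "arguments": {
  "rows": "1 0 0 2.5 0 0 0;1 0 0 0 0 0 0;1 0 0 0 0 0 0"
}}

```text
time_s: 22.68
position: [0.439, -0.0582, 0.0615]
tool_rot: [[0.071, 0.997, 0.001], [0.997, -0.071, -0.0], [-0.0, 0.001, -1.0]]
ft_force: [0.1, -0.5, 0.6]
grip_width: 0.0226
```

Call:
{"name": "arm_command", "arguments": {
  "rows": "1 0 0 2.5 0 0 0;1 0 0 0 0 0 0;0.75 0 0 0 0 0 0;0.6 0 0 0 0 0 0;0.6 0 0 0 0 0 0"
}}

```text
time_s: 23.1
position: [0.4387, -0.0582, 0.0585]
tool_rot: [[0.071, 0.997, 0.0], [0.997, -0.071, -0.0], [-0.0, 0.0, -1.0]]
ft_force: [0.0, 0.8, 0.5]
grip_width: 0.0345
```

Call:
{"name": "arm_command", "arguments": {
  "rows": "0.6 0 0 -10 0 0 0;0.6 0 0 -25 0 0 0;0.6 0 0 -38 0 0 0;0.6 0 0 -38 0 0 0;0.6 0 0 -30 0 0 0"
}}

```text
time_s: 23.52
position: [0.4386, -0.0582, 0.2021]
tool_rot: [[0.072, 0.997, 0.002], [0.997, -0.072, -0.001], [-0.001, 0.002, -1.0]]
ft_force: [1.3, 0.1, -0.8]
grip_width: 0.0342
```

Call:
{"name": "arm_command", "arguments": {
  "rows": "0.6 -16 16 0 0 0 0;0.6 -25 25 0 0 0 0;0.6 -27 27 0 0 0 0;0.6 -27 27 0 0 0 0;0.6 -27 27 0 0 0 0"
}}

```text
time_s: 23.93
position: [0.5524, -0.19, 0.1994]
tool_rot: [[0.072, 0.997, -0.0], [0.997, -0.072, -0.0], [-0.0, -0.0, -1.0]]
ft_force: [0.6, -0.6, 0.3]
grip_width: 0.034
```

Call:
{"name": "arm_command", "arguments": {
  "rows": "0.6 -27 27 0 0 0 0;0.6 -27 27 0 0 0 0;0.6 -25 25 0 0 0 0;0.6 -20 20 0 0 0 0;0.6 0 0 25 0 0 0"
}}

```text
time_s: 24.35
position: [0.6467, -0.2997, 0.1778]
tool_rot: [[0.074, 0.997, 0.009], [0.997, -0.074, -0.007], [-0.006, 0.009, -1.0]]
ft_force: [2.0, -1.6, 0.7]
grip_width: 0.0342
```

Call:
{"name": "arm_command", "arguments": {
  "rows": "0.6 0 0 35 0 0 0;0.6 0 0 35 0 0 0;0.6 0 0 15 0 0 0;0.6 0 0 0 0 0 0;0.6 0 0 0 0 0 0"
}}

```text
time_s: 24.77
position: [0.6431, -0.2945, 0.0892]
tool_rot: [[0.072, 0.997, -0.001], [0.997, -0.072, 0.0], [0.0, -0.001, -1.0]]
ft_force: [0.1, 0.9, 1.0]
grip_width: 0.0342
```

```bash
python3 - <<'E'
from h import *
go(.644,-.2945,.021,-2)
e=np.array([.9974,-.0715]);f=np.array([.0715,.9974]);print(np.array([.4408,-.019])+.039*f)
a=snap('side','s10.png')[130:270,170:370]; b=snap('top','t10.png')[220:320,250:350]
cv2.imwrite('pics/g10.png',np.hstack([cv2.resize(a[:,:,::-1],(480,336),interpolation=cv2.INTER_CUBIC),cv2.resize(b[:,:,::-1],(320,336),interpolation=cv2.INTER_CUBIC)]))
E
```

```text
pos [ 0.6431 -0.2945  0.0892] yaw -4.11 F [0.1 0.9 1. ] grip 0.0342 t 24.77
  shift now [ 0.   0.9 68.2] rz -2.11
  shift after turn [ 0.   0.9 68.2]
[0.4435885 0.0198986]
```

View pics/g10.png

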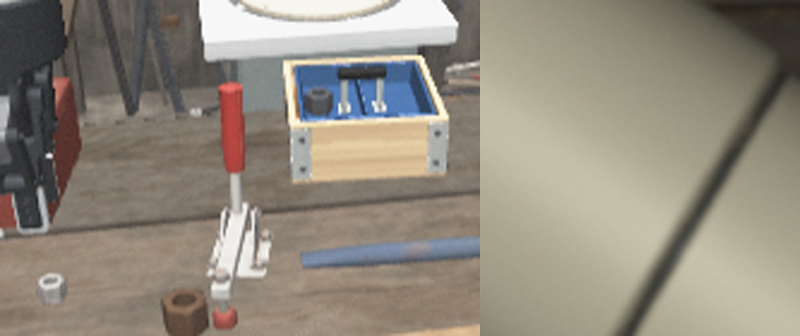

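Call:
{"name": "arm_command", "arguments": {
  "rows": "0.6 0 0.9 20 0 0 -2;0.6 0 0 20 0 0 0;0.6 0 0 16 0 0 0;0.6 0 0 8 0 0 0;0.6 0 0 4 0 0 0"
}}

```text
time_s: 25.28
position: [0.6444, -0.2946, 0.0216]
tool_rot: [[0.037, 0.999, 0.001], [0.999, -0.037, -0.0], [-0.0, 0.001, -1.0]]
ft_force: [-0.0, 0.2, 0.8]
grip_width: 0.0344
```

Call:
{"name": "arm_command", "arguments": {
  "rows": "0.65 0 0 0 0 0 0;0.75 0 0 0 0 0 0;0.9 0 0 0 0 0 0;1 0 0 0 0 0 0;1 0 0 0 0 0 0"
}}

```text
time_s: 25.7
position: [0.6448, -0.2948, 0.023]
tool_rot: [[0.037, 0.999, 0.002], [0.999, -0.037, -0.002], [-0.002, 0.002, -1.0]]
ft_force: [-0.1, 0.7, 6.4]
grip_width: 0.0172
```

Call:
{"name": "arm_command", "arguments": {
  "rows": "1 0 0 -10 0 0 0;1 0 0 -25 0 0 0;1 0 0 -35 0 0 0;1 0 0 -38 0 0 0;1 0 0 -38 0 0 0"
}}

```text
time_s: 26.12
position: [0.6437, -0.2941, 0.1695]
tool_rot: [[0.037, 0.999, -0.001], [0.999, -0.037, 0.0], [0.0, -0.001, -1.0]]
ft_force: [1.2, -0.7, -0.1]
grip_width: 0.0173
```

Call:
{"name": "arm_command", "arguments": {
  "rows": "1 0 0 -38 0 0 2;1 0 0 0 0 0 0;1 0 0 0 0 0 0"
}}

```text
time_s: 26.37
position: [0.6446, -0.2946, 0.2087]
tool_rot: [[0.071, 0.997, 0.005], [0.997, -0.071, -0.003], [-0.003, 0.005, -1.0]]
ft_force: [-0.9, -0.5, -2.6]
grip_width: 0.0178
```

```bash
python3 - <<'E'
from h import *
go(.4436,.0203,.2,-4.1)
E
```

```text
pos [ 0.6446 -0.2946  0.2087] yaw -4.1 F [-0.9 -0.5 -2.6] grip 0.0178 t 26.37
  shift now [ 299.8 -223.     6.8] rz 0.0
  shift after turn [ 299.8 -223.     8.7]
```

Call:
{"name": "arm_command", "arguments": {
  "rows": "1 18 -13 0 0 0 0;1 29 -22 0 0 0 0;1 29 -22 0 0 0 0;1 29 -22 0 0 0 0;1 29 -22 0 0 0 0"
}}

```text
time_s: 26.78
position: [0.5511, -0.1519, 0.204]
tool_rot: [[0.072, 0.997, -0.003], [0.997, -0.072, 0.001], [0.001, -0.003, -1.0]]
ft_force: [1.0, 0.3, -0.9]
grip_width: 0.0176
```

Call:
{"name": "arm_command", "arguments": {
  "rows": "1 29 -22 0 0 0 0;1 29 -22 0 0 0 0;1 29 -22 0 0 0 0;1 29 -22 0 0 0 0;1 29 -20 0 0 0 0"
}}

```text
time_s: 27.2
position: [0.4535, 0.0003, 0.2044]
tool_rot: [[0.072, 0.997, -0.003], [0.997, -0.072, 0.001], [0.001, -0.003, -1.0]]
ft_force: [1.0, 1.1, -0.1]
grip_width: 0.0177
```

Call:
{"name": "arm_command", "arguments": {
  "rows": "1 20 -14 0 0 0 0;1 0 0 25 0 0 0;1 0 0 35 0 0 0;1 0 0 10 0 0 0;1 0 0 0 0 0 0"
}}

```text
time_s: 27.62
position: [0.441, 0.0203, 0.1325]
tool_rot: [[0.071, 0.997, -0.007], [0.997, -0.071, 0.002], [0.001, -0.007, -1.0]]
ft_force: [-0.2, -0.3, -1.2]
grip_width: 0.0173
```

Call:
{"name": "arm_command", "arguments": {
  "rows": "1 0 0 0 0 0 0;1 0 0 0 0 0 0"
}}

```text
time_s: 27.78
position: [0.4434, 0.0197, 0.1359]
tool_rot: [[0.072, 0.997, 0.001], [0.997, -0.072, -0.0], [-0.0, 0.001, -1.0]]
ft_force: [0.3, -0.1, 0.0]
grip_width: 0.0174
```

```bash
python3 - <<'E'
from h import *
go(.4436,.0203,.061,-4.1)
E
```

```text
pos [0.4434 0.0197 0.1359] yaw -4.11 F [ 0.3 -0.1  0. ] grip 0.0174 t 27.78
  shift now [ 0.7  0.1 74.9] rz -0.01
  shift after turn [ 0.6  0.2 74.9]
```

Call:
{"name": "arm_command", "arguments": {
  "rows": "1 0.7 0 20 0 0 0;1 0 0 20 0 0 0;1 0 0 16 0 0 0;1 0 0 10 0 0 0;1 0 0 5 0 0 0"
}}

```text
time_s: 28.2
position: [0.4433, 0.0203, 0.0641]
tool_rot: [[0.072, 0.997, -0.0], [0.997, -0.072, -0.0], [-0.0, -0.0, -1.0]]
ft_force: [-0.1, -0.1, -0.2]
grip_width: 0.0175
```

Call:
{"name": "arm_command", "arguments": {
  "rows": "1 0 0 2.5 0 0 0;1 0 0 0 0 0 0;1 0 0 0 0 0 0"
}}

```text
time_s: 28.45
position: [0.4436, 0.0204, 0.0625]
tool_rot: [[0.072, 0.997, 0.001], [0.997, -0.072, -0.0], [-0.0, 0.001, -1.0]]
ft_force: [-0.2, -0.2, 0.0]
grip_width: 0.0175
```

Call:
{"name": "arm_command", "arguments": {
  "rows": "1 0 0 2 0 0 0;1 0 0 0 0 0 0;0.8 0 0 0 0 0 0;0.65 0 0 0 0 0 0;0.65 0 0 0 0 0 0"
}}

```text
time_s: 28.87
position: [0.4432, 0.0205, 0.06]
tool_rot: [[0.072, 0.997, 0.0], [0.997, -0.072, -0.0], [-0.0, 0.0, -1.0]]
ft_force: [-0.7, -0.2, -0.4]
grip_width: 0.0299
```

Call:
{"name": "arm_command", "arguments": {
  "rows": "0.65 0 0 -10 0 0 0;0.65 0 0 -25 0 0 0;0.65 0 0 -38 0 0 0;0.65 0 0 -38 0 0 0;0.65 0 0 -38 0 0 0"
}}

```text
time_s: 29.28
position: [0.4426, 0.0206, 0.2107]
tool_rot: [[0.072, 0.997, -0.0], [0.997, -0.072, 0.0], [0.0, -0.0, -1.0]]
ft_force: [1.8, -0.5, 0.2]
grip_width: 0.0301
```

Call:
{"name": "arm_command", "arguments": {
  "rows": "0.65 -32 -16 0 0 0 0;0.65 -32 -16 0 0 0 0;0.65 -32 -16 0 0 0 0;0.65 -32 -16 0 0 0 0;0.65 -32 -10 0 0 0 0"
}}

```text
time_s: 29.7
position: [0.3562, -0.1346, 0.209]
tool_rot: [[0.071, 0.997, 0.0], [0.997, -0.071, -0.0], [-0.0, 0.0, -1.0]]
ft_force: [1.8, 0.2, 0.1]
grip_width: 0.0298
```

Call:
{"name": "arm_command", "arguments": {
  "rows": "0.65 -36 0 0 0 0 0;0.65 -36 0 0 0 0 0;0.65 -36 0 0 0 0 0;0.65 0 0 0 0 0 0;0.65 0 0 0 0 0 0"
}}

```text
time_s: 30.12
position: [0.3498, -0.2428, 0.2086]
tool_rot: [[0.074, 0.997, -0.0], [0.997, -0.074, 0.0], [0.0, -0.0, -1.0]]
ft_force: [-0.6, 0.1, -0.2]
grip_width: 0.0299
```

```bash
python3 - <<'E'
from h import *
go(.33,-.2,.2)
a=snap('side','s11.png')[130:270,170:410]; b=snap('top','t11.png')[130:320,170:440]
cv2.imwrite('pics/g11.png',np.hstack([cv2.resize(a[:,:,::-1],None,fx=1.8,fy=1.8,interpolation=cv2.INTER_CUBIC),cv2.resize(b[:,:,::-1],(358,252),interpolation=cv2.INTER_CUBIC)]))
E
```

```text
pos [ 0.3498 -0.2428  0.2086] yaw -4.27 F [-0.6  0.1 -0.2] grip 0.0299 t 30.12
  shift now [ 41.2 -22.9   8.6] rz 0
```

View pics/g11.png

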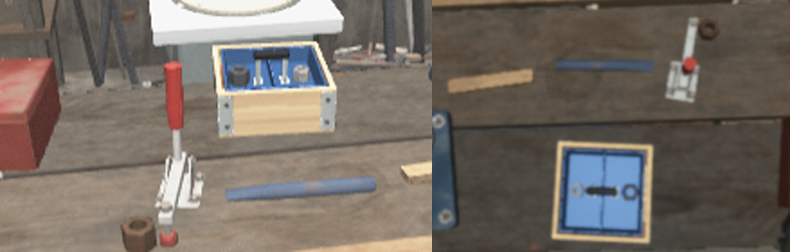

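```bash
python3 - <<'E'
from h import *
im=cv2.imread('pics/t11.png');H,S,V=cv2.split(cv2.cvtColor(im,cv2.COLOR_BGR2HSV))
m=np.zeros(H.shape,np.uint8);m[225:320,245:345]=((H>100)&(H<125)&(S>110))[225:320,245:345]
c=max(cv2.findContours(m,0,1)[0],key=cv2.contourArea)
print(cv2.minAreaRect(np.array([at('top',*p[0],.058)[:2] for p in c],np.float32)*1000))
a,b=cv2.imread('pics/t0.png') if 0 else cv2.imread('pics/top0.png'),im
d=cv2.absdiff(a,b).max(2); print('distractor diff chisel/wedge/rust',d[174:186,262:340].max(),d[180:200,180:248].max(),d[144:160,370:386].max())
env.close_job(); print(readout.observe()['time_s'])
E
```

```text
((440.58990478515625, -17.806442260742188), (119.54325103759766, 121.41590881347656), 85.83727264404297)
distractor diff chisel/wedge/rust 5 7 5
the job is handed in; nothing more can be done
the job is handed in; nothing more can be done
```

The fit-up kit is packed and the job is handed in, at about 30 s of the 118 s allowed. The drift punch and soapstone stick lie in their own lanes, seen from the top camera before the tray went over them. The tray then sits on the posts inside the rim, with the black nut in its right-hand half (−y) and the bright nut in its left-hand half (+y).

- **Tray fit:** the last top picture puts the tray centre about 1 mm from the box centre and its yaw within 0.1° of the box's. It settled at the expected seating height (gripper at z 0.0797 m against 0.0796 m). Level and flush was judged by eye in the side picture, and I did not measure tilt separately.
- **Things to be left:** the rusty nut, cold chisel and pine wedge show no change between the first and last top pictures.
- **Forces:** the highest wrist force I read was about 7 N.
- **Checks:** none failed or disagreed.

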